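Start the budare heating and its timer

TASK

Get the budare heating, using only the closed fingers: push down the raised end of the rocker on the white switch box until it has fully tipped over, then press the round key on the front of the hob fully down, and then press the big button on top of the kitchen timer fully down and let it come back up. Keep to that order, do not press the hob's bar-shaped or square key, and only touch, never lift, drag or topple, the timer. Leave the budare, the cup, the salt jar and the trivet where they stand.

Things in the scene. Friction and masses are not known exactly. Their poses are not given: they have to be found in the camera images.
- switch_box: White plastic switch box, 110 (its x) x 75 (its y) x 45 mm high, fixed to the counter beside the hob, left or right, at any yaw. Origin: centre of its underside, z up. On top: a blank round socket face at its -x half, and the rocker at its +x half. Seen from above with the socket on the left, the rocker's raised end is the upper one.
- rocker (a joint): Grey V-shaped rocker on the switch box, 34 mm wide, 60 mm long along the box's y; pivot 28 mm towards +x of the box's centre, 47 mm up. 0 rad (start 0 to 0.03) = off: +y wing slopes up, outer end about 14 mm above the box's top. 0.30 = on: +y wing lies flat, 6 mm above the box's top, the other slopes up. Friction only: stays where left; 2 to 3 N at the raised end moves it.
- rocker_press (a point): Point to press: on the upper face of the rocker's raised wing, 21 mm out from the pivot, mid-width, about 57 mm above the counter at the start; it moves down about 6 mm as the rocker tips. Its axes are the rocker's.
- hob: Portable steel hob, 330 (its x) x 280 (its y) x 55 mm high, fixed, carrying the budare. Origin: centre of its underside, z up; the black key strip lies along its -x edge, towards the robot. On it three grey keys, 85 mm apart: bar-shaped (+y, left as seen by the robot), round (middle), square (-y).
- hob_key (a joint): Round key of the hob, 30 mm diameter, middle of the three. 0 m = up (starts 0 to 0.001), its top 10 mm above the hob's top; 0.007 m = fully down, top 3 mm above it. Moves straight down against about 3 N of friction and stays where it is left.
- hob_key_top (a point): Centre of the top face of the round key, 65 mm above the counter when up.
- bar_key (a joint): Bar-shaped key of the hob, 14 x 44 mm, 10 mm high, at the left end of the strip; not to be pressed. 0 m = up, 0.007 = down, springs back.
- square_key (a joint): Square key of the hob, 24 x 24 mm, 10 mm high, at the right end of the strip; not to be pressed. 0 m = up, 0.007 = down, springs back.
- timer: Loose round steel kitchen timer, 70 mm diameter, 40 mm high without its button, 0.3 to 0.5 kg, standing on the counter on the other side of the hob from the switch box. Origin: centre of its underside, z up.
- timer_button (a joint): Grey round button on top of the timer, 36 mm diameter, centred. 0 m = up, top 9 mm above the timer's case; 0.006 m = fully down. Spring: 1 N at the start of its travel, 4 N fully down; it comes back up by itself.
- timer_top (a point): Centre of the top face of the timer button, 49 mm above the counter when up.
- budare: Black round nonstick griddle, 230 mm diameter, 12 mm high, with two steel loop handles, loose on the hotplate of the hob, its top about 75 mm above the counter (handles to 83 mm). Its near edge is about 34 mm behind the round key's edge. Origin: centre of its underside.
- cup: Blue ceramic cup without handle, 68 mm diameter, 75 mm high, standing on the trivet (its foot 9 mm above the counter). Origin: centre of its underside.
- salt_jar: Glass salt jar with steel cap, 52 mm diameter, 85 mm high, on the counter close to the right side of the hob. Origin: centre of its underside.
- trivet: Small red silicone disc trivet, 92 mm diameter, 9 mm thick, flat on the counter close to the left side of the hob, under the cup. Origin: centre of its underside.
Things that resemble listed ones, but are neither listed nor needed, are in the scene too. Leave any orange look-alike of the salt_jar alone.

How it is judged:
By the outcome, as a careful person would: the job done as asked, in the order asked, and still so for the second after the job is handed in, with the robot touching nothing.
It also fails if it takes over 48 s, if anything falls off the work surface, if the arm or the gripper's body presses on something with over 40 N, if the wrist force passes 120 N, or if a joint passes its speed limit or range.

ROBOT

A 6-joint arm with a two-finger parallel gripper is mounted at the origin on the work surface. World frame = base frame: x ahead of the robot, y to its left, z up, the work surface at z = 0. Lengths are in m, angles in rad, forces in N, time in s.
With the tool pointing down it reaches from about 0.275 to 0.725 m from the base axis. Payload 5.6 kg.
Tool frame: the origin (TCP) lies at the very end of the fingers, on their centre line; the grasp point (between the pads) lies arm.grip_depth behind it (arm.grip_depth is the distance from the TCP to the grasp point, in m); z points along the fingers, y is the line along which they close (so a half turn about z gives the same grasp; the last joint's range is limited). The gripper opens to 85 mm and grips with 20 to 120 N. Pads are 22 mm wide; open, the fingers measure 114 mm over their backs; the gripper's body (76 mm by 85 mm) begins 54 mm behind the grasp point. The pads swing forward as they close: fully open they stand 13 mm farther back than shut.
Start: joints at [1.412, 0.255, 0.108, 0, -1.424, -0.285], TCP at [0.236, 0.497, 0.231] pointing down, gripper open.
Joint ranges: [-2.95, 2.95], [-1.21, 1.97], [-1.09, 1.5], [-2.87, 1.71], [-2.94, -0.07], [-3.05, 3.05]. Speed limits (rad/s): [2.57, 2.57, 3.14, 3.14, 3.14, 3.14].

INTERFACE

Orientations are given as a unit quaternion [x, y, z, w].
In Python, from station import arm gives the robot as it stands.
- The arm moves only by the tool play_rows, never from a script. Its argument "series" is a list of rows, each a list of 3 entries, a list of its own where there are three numbers: the turn, a rotation vector about the tool's x, y, z as a fraction of full scale, then the shift along the tool's x, y, z as a fraction of full scale, then the opening, from 0 (shut) to 1 (fully open). A call has exactly 8 rows; each row shifts and turns the commanded pose from where the row before left it, along the tool's axes as they then stand; what a row does not reach is not made up. Full scale, the value 1, is 0.025 m for a shift and 0.5 rad for a turn. A row lasts 1/12 s, in which the tool goes at most 41.7 mm and 7.16 degrees, less where a joint would pass 70% of its speed; a pose out of reach is approached as far as the arm can. A call with a number of a shift or a turn outside -1 to 1 is refused whole. A call with a gripper value outside its range is refused whole. The fingers move at their own pace and stop on an object; the grip force is fixed at half the most. Time passes only in rows, so rows that do not move let the fingers close, or fill a call up. It gives the time, the measured TCP pose, the force, the opening and the grip force at its end, in the units of the state.
- arm.sense(): the state, without advancing time (a new reading comes with each control period).
- arm.camera(name): name is "side" or "top"; returns a dict with "color" (480x640x3 uint8, red, green, blue), "z_map" (480x640 float32, m along the optical axis (not along the pixel's ray), 0 where there is no reading), "fx", "fy", "cx", "cy" (pixels), "R" (3x3) and "t" (3): a world point X has camera coordinates R X + t. Camera axes: x right, y down, z forward; pixel columns grow to the right and rows downward; lengths in m; the calibration is good to about 2 mm. A picture is of the moment at which its call begins.
- arm.sign_off(): hands the job in; it is judged then, once.
The state is a dict: "clock": time; "joint_positions": joint angles; "dq": joint speeds; "joint_efforts": joint torques, N m; "tool_pos": TCP position; "ee_rot": TCP orientation; "force": force on the tool from outside, world axes, zero at the start; "ft_torque": the same for the moment, N m; "width": finger opening in m; "gripper_force": force on a finger pad.
Only numpy, scipy, OpenCV 4.12 (cv2) and the standard library are available. Lean on these libraries where they do the work, as an engineer would, in place of code of your own. Each camera call takes 0.05 s, during which the arm holds its last target. There are 200 camera calls.

## Working session

There is one attempt and no reset: what is moved stays moved. The work goes in short steps, Python scripts to look and compute and a tool call to move; the robot and the scene stay as the last step left them, time stands still between calls to the robot, and variables do not carry over. Pictures are saved under pics/ and viewed, at most 10 in all, crops included, and the job is handed in when it is done.

Besides the shell and the picture viewer there is one more tool, called as name([rows], argument=value, ...), one row to a line, values as JSON. play_rows: Moves the arm, as the interface text tells. Its arguments: {"type":"object","properties":{"series":{"type":"array"}},"required":["series"]}

```bash
mkdir -p pics
cat > h.py <<'E'
import numpy as np, cv2
from station import arm
def pt(c,u,v,z):
    R,t=np.array(c["R"]),np.array(c["t"]); o=-R.T@t
    d=R.T@np.array([(u-c["cx"])/c["fx"],(v-c["cy"])/c["fy"],1])
    return o+d*(z-o[2])/d[2]
def world(c):
    v,u=np.mgrid[0:480,0:640]; Z=c["z_map"]
    P=np.stack([(u-c["cx"])/c["fx"]*Z,(v-c["cy"])/c["fy"]*Z,Z],-1)
    return (P-np.array(c["t"]))@np.array(c["R"])
E
python3 - <<'E'
from h import *
import pickle
for n in("top","side"):
    c=arm.camera(n); pickle.dump(c,open(n+".pkl","wb")); cv2.imwrite(f"pics/{n}1.png",c["color"][...,::-1]); print(n,-np.array(c["R"]).T@c["t"],c["fx"])
s=arm.sense();print(s["tool_pos"],s["ee_rot"],s["width"],s["clock"],s["force"],arm.grip_depth)
E
```

```text
top [0.37536409 0.01796292 1.26410429] 543.0111932121151
side [ 0.47838434 -1.06552901  1.1161478 ] 622.0924521677678
[0.23591608 0.49636868 0.23050256] [ 9.75476439e-01 -2.20102341e-01 -1.53115884e-04  8.07666549e-04] 0.08540091046459013 0.1 [-0.11270391  0.31076014  1.01558952] 0.0187
```

View pics/top1.png

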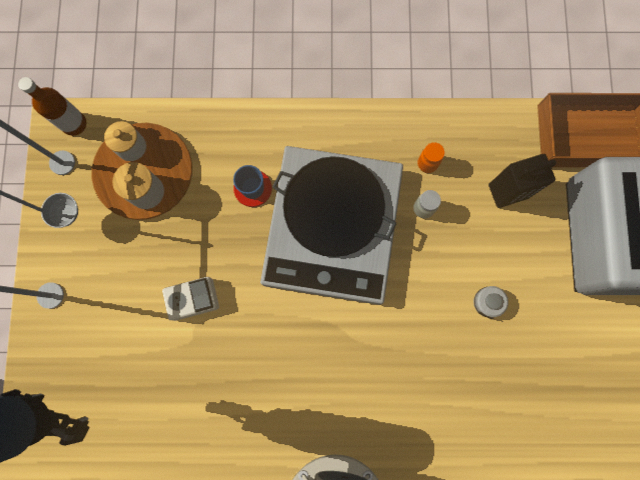

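View pics/side1.png

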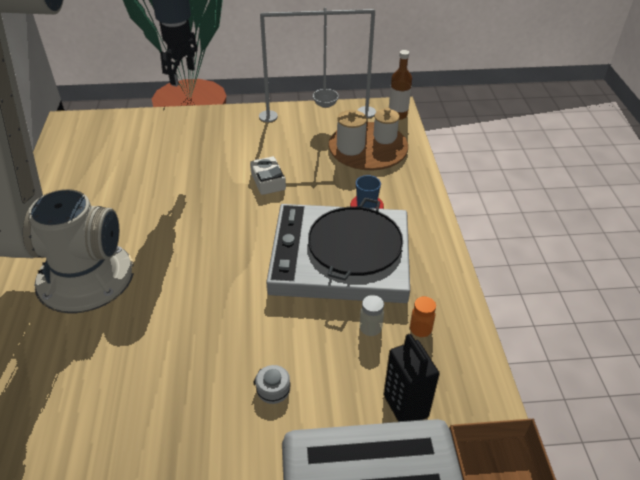

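The top view shows the switch box at about (189,298), with its rocker at (202,294) and the socket to the left. The round key is at (324,278) and the timer at (491,302). Next I'll enlarge and measure these.

Run:
```python
from h import *
import pickle
c=pickle.load(open("top.pkl","rb")); im=c["color"][...,::-1]; W=world(c)
crop=lambda u,v,a,b,s:cv2.resize(im[v:v+b,u:u+a],None,fx=s,fy=s,interpolation=cv2.INTER_CUBIC)
a=crop(155,268,66,60,6);b=crop(465,275,66,60,6);d=crop(260,250,132,60,6)
cv2.imwrite("pics/crops.png",np.vstack([np.hstack([a,b]),d])[:, :800][:720] if 0 else cv2.resize(np.vstack([np.hstack([a,b]),d]),(660,600)))
np.set_printoptions(precision=3,suppress=True)
print((W[274:320:3,160:220:3,2]*1000).round().astype(int))
# box top: white mask by height
m=((W[...,2]>.035)&(W[...,2]<.075)).astype(np.uint8); 
for nm,(u0,u1,v0,v1) in dict(box=(155,225,268,325),timer=(465,520,275,330)).items():
    k=np.zeros_like(m);k[v0:v1,u0:u1]=m[v0:v1,u0:u1]
    r=cv2.minAreaRect(np.argwhere(k)[:,::-1].astype(np.float32)); pts=cv2.boxPoints(r)
    print(nm,r,pt(c,*r[0],.045 if nm=="box" else .04),[pt(c,*p,.045)[:2] for p in pts])
# round key, timer button
g=cv2.cvtColor(im,cv2.COLOR_BGR2HSV)
strip=im[260:300,262:390].max(2)>70
n,l,s,ce=cv2.connectedComponentsWithStats(strip.astype(np.uint8))
for i in range(1,n):
    if 30<s[i,4]<600: u,v=ce[i]+[262,260]; print("key",s[i],(u,v),pt(c,u,v,.065))
print("timer heights\n",(W[286:320:3,470:514:3,2]*1000).round().astype(int))
```

```text
[[  -2    0    1   -5    3    2   -3   -2   -1    2    1   -1   -2   -1
     3   -4    1    4    0    0]
 [   0    0    2    3   -2   -1    1    2    2    4   -2    0    1    3
     3   47   42    1   -2   -2]
 [  -3    0    1    3    3    3    1   -3    0   -2    0   41   43   47
    54   46   39   19   -4    1]
 [   5    0    3   -5   -2    0    2   42   46   49   46   57   61   59
    56   46   44   33    3    3]
 [  -1    1    3   37   48   45   43   49   45   48   58   58   60   55
    58   56   43   36    3   -3]
 [  -1   42   40   44   39   45   44   44   48   41   53   56 1264   53
    51   53   50   39   12   -4]
 [  -3   46   45   46   48   47   43   48   44   47   45   55   50   51
    56   50   44   41   16    3]
 [   0   44   46   44   48   47   44   46   47   42   46   50   48   50
    51   49   46   46   29   -2]
 [   0   -4   49   42   40   45   47   42   48   45   49   52   49   53
    51   53   49   45   36    5]
 [   3   -1   47   48   49   46   42   48   45   45   46   46   50   50
    50   50   50   44   34   11]
 [  -3    2   42   49   47   48   48   47   48   4
[... 1177 characters left out ...]
 94  18  12  12 116] (np.float64(361.44827586206895), np.float64(283.12931034482756)) [ 0.483 -0.057  0.065]
timer heights
 [[-1  0 -3  0 -6 -3 35 36 32 -4  1  1 -3  0 -3]
 [-4 -1  3 -2 35 42 40 37 37 39 34  1 -3  5  1]
 [ 0  2  3 30 39 39 37 37 41 39 35 40 -1  1 -2]
 [ 2 -3 23 42 37 40 47 50 50 46 39 41  1 -1  1]
 [-3  1 29 42 42 41 47 47 53 46 51 38 39  0 -1]
 [ 1  3 31 42 35 46 46 51 51 48 47 38 40  5 -1]
 [-4  2 24 37 41 41 48 47 49 48 51 41 45  0  0]
 [-5  0 21 38 39 42 37 52 51 46 38 40 35 -2  4]
 [-2  3  9 30 40 38 43 41 38 40 44 37  0  0 -1]
 [-3 -2  1 28 36 40 43 38 40 41 40 -1 -4  0  1]
 [ 3  1 -4  3 -3 27 33 34 33  2 -6 -4  2  0  1]
 [-1  1  4  2  1  3 -2 -2  0  1 -2 -3 -3  0  0]]
```

View pics/crops.png

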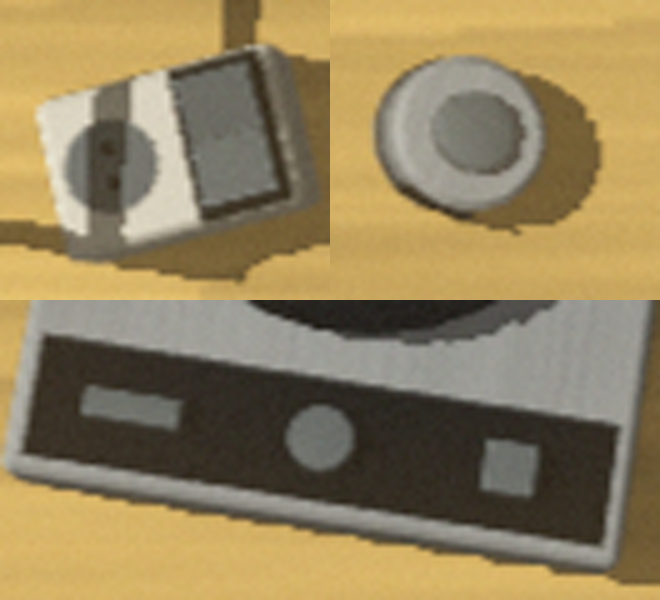

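The crops show the rocker's grey face centred near top-view pixel (200,295), with the raised wing at the upper end. The timer button is near (494.2,301) and the round key near (323.5,277.1). I'll shut the fingers and align the tool with the box, then compute targets.

play_rows([
  [[0,0,-0.236],[0,0,0],0],
  [[0,0,-0.236],[0,0,0],0],
  [[0,0,-0.236],[0,0,0],0],
  [[0,0,-0.236],[0,0,0],0],
  [[0,0,-0.236],[0,0,0],0],
  [[0,0,-0.236],[0,0,0],0],
  [[0,0,0],[0,0,0],0],
  [[0,0,0],[0,0,0],0],
])

```text
clock: 0.77
tool_pos: [0.236, 0.4965, 0.2309]
ee_rot: [0.992, 0.13, -0.0, 0.0]
force: [0.8, 0.7, -0.1]
width: -0.0
gripper_force: 0.0
```

```bash
cat >> h.py <<'E'
from scipy.spatial.transform import Rotation as Ro
def to(target):
    s=arm.sense(); R=Ro.from_quat(s["ee_rot"]); d=R.inv().apply(np.array(target)-s["tool_pos"])
    print("t",round(s["clock"],2),"tcp",np.round(s["tool_pos"],4),"xdir",np.degrees(np.arctan2(*R.as_matrix()[[1,0],0])).round(1),"w",round(s["width"],4),"F",np.round(s["force"],1),"shift units",np.round(d/.025,2))
E
python3 - <<'E'
from h import *
import pickle
c=pickle.load(open("top.pkl","rb"))
f=lambda x,y,z:pt(c,155+x/5-.4,268+y/5-.4,z)
piv=f(227,137,.050); up=f(211,72,.059); lo=f(243,202,.051); soc=f(112,167,.045)
e=up-lo; e/=np.linalg.norm(e[:2]); yaw=np.arctan2(e[1],e[0]); b=piv-soc
print(piv,up,lo,soc,"y yaw",np.degrees(yaw),"x yaw",np.degrees(np.arctan2(b[1],b[0])),np.linalg.norm(b))
C=np.array([.451,.329]); ey=np.array([np.cos(np.radians(15)),np.sin(np.radians(15))]); ex=np.array([ey[1],-ey[0]])
print("pivot from rect",C+.028*ex,"press",piv[:2]+.021*ey)
# side camera cross-check
d=pickle.load(open("side.pkl","rb")); 
im=d["color"]; crop=lambda u,v,a,b:cv2.resize(im[v:v+b,u:u+a,::-1],None,fx=6,fy=6,interpolation=cv2.INTER_CUBIC)
cv2.imwrite("pics/sc.png",np.hstack([crop(245,150,50,50),crop(265,220,45,50),crop(250,358,50,50)])[:,:800])
print("timer top",pt(c,494.2,301,.049))
P=np.r_[piv[:2]+.021*ey,.16]; to(P)
E
```

```text
[0.45709264 0.30252549 0.05      ] [0.48525832 0.30872741 0.059     ] [0.42830227 0.29399377 0.051     ] [0.4440203  0.35453501 0.045     ] y yaw 14.503580551018201 x yaw -75.89124629974387 0.05385977939996111
pivot from rect [0.45824693 0.30195408] press [0.47737708 0.30796069]
timer top [ 0.44452858 -0.3525396   0.049     ]
t 0.77 tcp [0.236  0.4965 0.2309] xdir 14.9 w -0.0 F [ 0.8  0.7 -0.1] shift units [7.39 9.78 2.84]
```

View pics/sc.png

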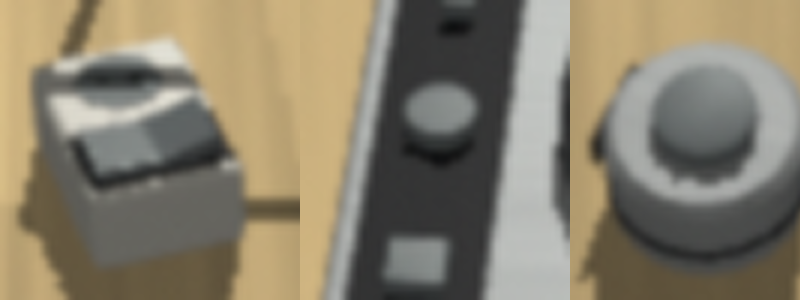

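play_rows([
  [[0,0,0],[0.3,0.4,0.1],0],
  [[0,0,0],[0.6,0.8,0.2],0],
  [[0,0,0],[0.6,0.8,0.2],0],
  [[0,0,0],[0.6,0.8,0.2],0],
  [[0,0,0],[0.6,0.8,0.2],0],
  [[0,0,0],[0.6,0.8,0.2],0],
  [[0,0,0],[0.6,0.8,0.2],0],
  [[0,0,0],[0.6,0.8,0.2],0],
])

```text
clock: 1.43
tool_pos: [0.385, 0.3799, 0.1934]
ee_rot: [0.991, 0.13, -0.0, 0.0]
force: [0.2, 1.0, 0.6]
width: -0.0001
gripper_force: 0.0
```

play_rows([
  [[0,0,0],[0.6,0.8,0.2],0],
  [[0,0,0],[0.6,0.8,0.2],0],
  [[0,0,0],[0.6,0.8,0.2],0],
  [[0,0,0],[0.6,0.8,0.2],0],
  [[0,0,0],[0.4,0.5,0.2],0],
  [[0,0,0],[0.1,0.1,0.1],0],
  [[0,0,0],[0,0,0],0],
  [[0,0,0],[0,0,0],0],
])

```text
clock: 2.1
tool_pos: [0.4785, 0.3083, 0.1661]
ee_rot: [0.991, 0.131, -0.0, 0.0]
force: [0.1, 0.2, -0.7]
width: 0.0002
gripper_force: 0.0
```

Run:
```python
from h import *
import pickle
d=pickle.load(open("side.pkl","rb"))
print("key",pt(d,287.9,237.9,.065),"timer",pt(d,271.8,376.3,.049))
# side-view raised wing centre, pivot line: crop (182,128)->wing
print("wing",pt(d,245+182/6-.4,150+127/6-.4,.057))
to([.478,.3075,.066])
```

```text
key [0.49576822 0.02185928 0.065     ] timer [ 0.44493089 -0.35765663  0.049     ]
wing [0.47294699 0.29839945 0.057     ]
t 2.1 tcp [0.4785 0.3083 0.1661] xdir 15.0 w 0.0002 F [ 0.1  0.2 -0.7] shift units [-0.03  0.03  4.01]
```

play_rows([
  [[0,0,0],[0,0.1,0.3],0],
  [[0,0,0],[0,0,0.6],0],
  [[0,0,0],[0,0,0.8],0],
  [[0,0,0],[0,0,0.8],0],
  [[0,0,0],[0,0,0.8],0],
  [[0,0,0],[0,0,0.4],0],
  [[0,0,0],[0,0,0.1],0],
  [[0,0,0],[0,0,0],0],
])

```text
clock: 2.77
tool_pos: [0.479, 0.3063, 0.0711]
ee_rot: [0.991, 0.132, -0.0, 0.0]
force: [0.4, -0.2, 0.4]
width: -0.0004
gripper_force: 0.0
```

Run:
```python
from h import *
to([.478,.306,.051])
d=arm.camera("side"); p=np.array(d["R"])@arm.sense()["tool_pos"]+d["t"]; print("proj tcp",p[0]/p[2]*d["fx"]+d["cx"],p[1]/p[2]*d["fy"]+d["cy"])
c=arm.camera("top")
f=lambda im,u,v:cv2.resize(im[v:v+75,u:u+65,::-1],None,fx=6,fy=6,interpolation=cv2.INTER_CUBIC)
cv2.imwrite("pics/s2.png",np.hstack([f(d["color"],235,125),f(c["color"],165,255)]))
```

```text
t 2.77 tcp [0.479  0.3063 0.0711] xdir 15.2 w -0.0004 F [ 0.4 -0.2  0.4] shift units [-0.04 -0.    0.8 ]
proj tcp 276.98892428368015 164.460021381508
```

View pics/s2.png

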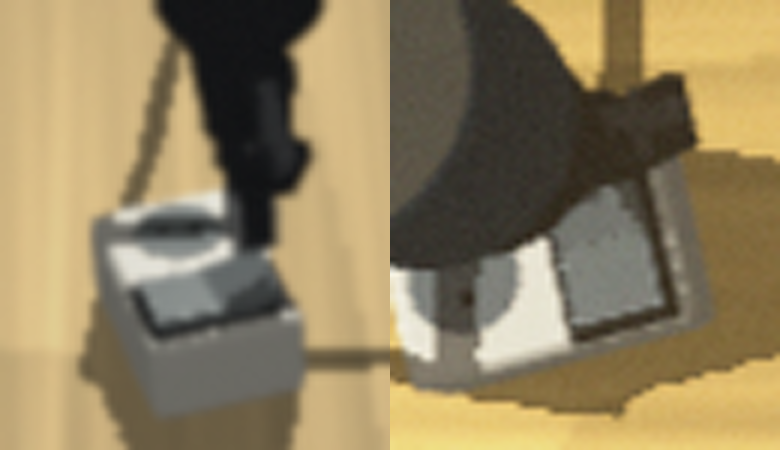

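The side view puts the fingertip (277,165) right above the raised wing, whose centre is at about (275.5,171). I'll press slowly.

play_rows([
  [[0,0,0],[0,0.1,0.2],0],
  [[0,0,0],[0,0,0.1],0],
  [[0,0,0],[0,0,0.1],0],
  [[0,0,0],[0,0,0.1],0],
  [[0,0,0],[0,0,0.1],0],
  [[0,0,0],[0,0,0.1],0],
  [[0,0,0],[0,0,0.04],0],
  [[0,0,0],[0,0,0],0],
])

```text
clock: 3.53
tool_pos: [0.4803, 0.304, 0.0528]
ee_rot: [0.991, 0.132, 0.0, -0.0]
force: [0.8, 0.4, 1.2]
width: 0.0002
gripper_force: 0.8
```

play_rows([
  [[0,0,0],[0,0,0.03],0],
  [[0,0,0],[0,0,0.03],0],
  [[0,0,0],[0,0,0.03],0],
  [[0,0,0],[0,0,0],0],
  [[0,0,0],[0,0,0],0],
  [[0,0,0],[0,0,0],0],
  [[0,0,0],[0,0,0],0],
  [[0,0,0],[0,0,0],0],
])

```text
clock: 4.2
tool_pos: [0.4802, 0.3039, 0.051]
ee_rot: [0.991, 0.132, 0.0, -0.0]
force: [-0.0, 1.1, 5.4]
width: 0.0002
gripper_force: 2.6
```

Force is rising, so I'll press a little further to be sure of the stop.

play_rows([
  [[0,0,0],[0,0,0.03],0],
  [[0,0,0],[0,0,0.03],0],
  [[0,0,0],[0,0,0.03],0],
  [[0,0,0],[0,0,0],0],
  [[0,0,0],[0,0,0],0],
  [[0,0,0],[0,0,0],0],
  [[0,0,0],[0,0,0],0],
  [[0,0,0],[0,0,0],0],
])

```text
clock: 4.87
tool_pos: [0.4803, 0.304, 0.0508]
ee_rot: [0.991, 0.132, 0.001, -0.0]
force: [-4.8, -1.7, 18.1]
width: 0.0001
gripper_force: 9.0
```

Hard stop at 0.051. I'll lift off and look at the rocker while working out the way to the key.

play_rows([
  [[0,0,0],[0,0,-0.2],0],
  [[0,0,0],[0,0,-0.4],0],
  [[0,0,0],[0,0,-0.6],0],
  [[0,0,0],[0,0,-0.6],0],
  [[0,0,0],[0,0,-0.6],0],
  [[0,0,0],[0,0,-0.4],0],
  [[0,0,0],[0,0.4,-0.1],0],
  [[0,0,0],[0,0.8,0],0],
])

```text
clock: 5.53
tool_pos: [0.4877, 0.2756, 0.1211]
ee_rot: [0.991, 0.133, 0.0, -0.0]
force: [-0.4, -0.5, -0.5]
width: 0.0003
gripper_force: 0.0
```

play_rows([
  [[0,0,0],[0,1,0],0],
  [[0,0,0],[0,1,0],0],
  [[0,0,0],[0,1,0],0],
  [[0,0,0],[0,1,0],0],
  [[0,0,0],[0,1,0],0],
  [[0,0,0],[0,1,0],0],
  [[0,0,0],[0,0.5,0],0],
  [[0,0,0],[0,0,0],0],
])

```text
clock: 6.2
tool_pos: [0.53, 0.1152, 0.12]
ee_rot: [0.991, 0.13, -0.001, 0.0]
force: [-0.2, 0.3, -0.8]
width: 0.0001
gripper_force: 0.0
```

Run:
```python
from h import *
to([.4965,.0245,.072])
c=arm.camera("side");d=arm.camera("top")
f=lambda im,u,v:cv2.resize(im[v:v+60,u:u+60,::-1],None,fx=6,fy=6,interpolation=cv2.INTER_CUBIC)
cv2.imwrite("pics/s3.png",np.hstack([f(c["color"],240,145),f(d["color"],155,265)]))
```

```text
t 6.2 tcp [0.53   0.1152 0.12  ] xdir 15.0 w 0.0001 F [-0.2  0.3 -0.8] shift units [-2.23  3.16  1.93]
```

View pics/s3.png

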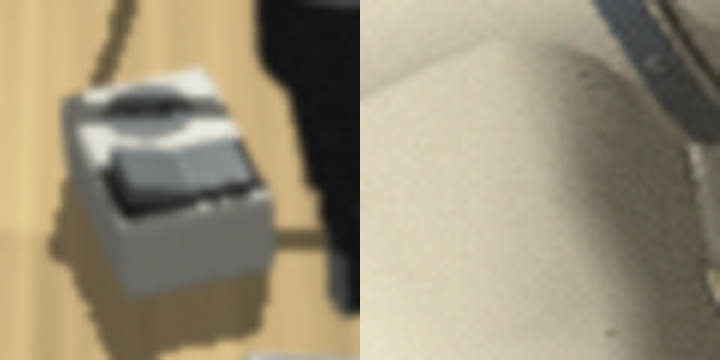

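The side view shows the rocker tipped: its far wing (at about 277,173) now lies flat and the near one is raised. On to the round key.

play_rows([
  [[0,0,0],[-0.4,0.6,0],0],
  [[0,0,0],[-0.5,0.7,0],0],
  [[0,0,0],[-0.5,0.7,0],0],
  [[0,0,0],[-0.5,0.7,0.2],0],
  [[0,0,0],[-0.3,0.4,0.5],0],
  [[0,0,0],[0,0.1,0.6],0],
  [[0,0,0],[0,0,0.5],0],
  [[0,0,0],[0,0,0],0],
])

```text
clock: 6.97
tool_pos: [0.4957, 0.0262, 0.0734]
ee_rot: [0.991, 0.132, -0.002, 0.0]
force: [-0.5, 0.2, -0.8]
width: -0.0
gripper_force: 0.0
```

Run:
```python
from h import *
to([.4965,.0245,.058])
c=arm.camera("side");p=np.array(c["R"])@np.array([.4965,.0245,.065])+c["t"]; print(p[:2]/p[2]*c["fx"]+[c["cx"],c["cy"]])
cv2.imwrite("pics/s4.png",cv2.resize(c["color"][200:270,250:340,::-1],None,fx=6,fy=6,interpolation=cv2.INTER_CUBIC))
```

```text
t 6.97 tcp [0.4957 0.0262 0.0734] xdir 15.1 w -0.0 F [-0.5  0.2 -0.8] shift units [0.01 0.07 0.62]
[288.1493626  237.12981175]
```

View pics/s4.png

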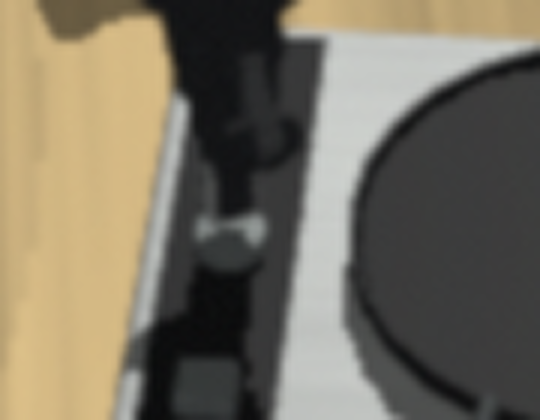

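The fingertip, at crop (235,215), is just above the key's disc, centred at crop (230,232). I'll press it down.

play_rows([
  [[0,0,0],[0,0.06,0.15],0],
  [[0,0,0],[0,0,0.1],0],
  [[0,0,0],[0,0,0.1],0],
  [[0,0,0],[0,0,0.1],0],
  [[0,0,0],[0,0,0.1],0],
  [[0,0,0],[0,0,0.06],0],
  [[0,0,0],[0,0,0.03],0],
  [[0,0,0],[0,0,0],0],
])

```text
clock: 7.68
tool_pos: [0.4987, 0.025, 0.0599]
ee_rot: [0.991, 0.132, 0.0, -0.0]
force: [1.3, 0.4, 0.9]
width: -0.0
gripper_force: 0.3
```

play_rows([
  [[0,0,0],[0,0,0.03],0],
  [[0,0,0],[0,0,0.03],0],
  [[0,0,0],[0,0,0.03],0],
  [[0,0,0],[0,0,0],0],
  [[0,0,0],[0,0,0],0],
  [[0,0,0],[0,0,0],0],
  [[0,0,0],[0,0,0],0],
  [[0,0,0],[0,0,0],0],
])

```text
clock: 8.35
tool_pos: [0.4988, 0.025, 0.0581]
ee_rot: [0.991, 0.132, 0.0, -0.0]
force: [-1.7, 2.6, 5.6]
width: -0.0001
gripper_force: 2.9
```

play_rows([
  [[0,0,0],[0,0,0.03],0],
  [[0,0,0],[0,0,0.03],0],
  [[0,0,0],[0,0,0.03],0],
  [[0,0,0],[0,0,0],0],
  [[0,0,0],[0,0,0],0],
  [[0,0,0],[0,0,0],0],
  [[0,0,0],[0,0,0],0],
  [[0,0,0],[0,0,0],0],
])

```text
clock: 9.02
tool_pos: [0.4989, 0.025, 0.0579]
ee_rot: [0.991, 0.132, 0.001, 0.0]
force: [-8.8, 3.1, 22.9]
width: -0.0002
gripper_force: 11.1
```

Stopped at 0.058 with the force rising, so the key is fully down. I'll lift and go to the timer.

play_rows([
  [[0,0,0],[0,0,-0.2],0],
  [[0,0,0],[0,0,-0.4],0],
  [[0,0,0],[0,0,-0.6],0],
  [[0,0,0],[0,0,-0.6],0],
  [[0,0,0],[0,0,-0.6],0],
  [[0,0,0],[-0.1,0.3,-0.4],0],
  [[0,0,0],[-0.2,0.5,0],0],
  [[0,0,0],[-0.3,0.8,0],0],
])

```text
clock: 9.68
tool_pos: [0.4946, -0.0177, 0.1256]
ee_rot: [0.991, 0.132, 0.0, -0.0]
force: [-0.5, 0.1, -0.5]
width: -0.0003
gripper_force: 0.0
```

play_rows([
  [[0,0,0],[-0.4,0.9,0],0],
  [[0,0,0],[-0.4,0.9,0],0],
  [[0,0,0],[-0.4,0.9,0],0],
  [[0,0,0],[-0.4,0.9,0],0],
  [[0,0,0],[-0.4,0.9,0],0],
  [[0,0,0],[-0.4,0.9,0],0],
  [[0,0,0],[-0.4,0.9,0],0],
  [[0,0,0],[-0.4,0.9,0],0],
])

```text
clock: 10.35
tool_pos: [0.4631, -0.2139, 0.1248]
ee_rot: [0.991, 0.132, -0.001, -0.0]
force: [-0.5, 0.7, -0.0]
width: 0.0001
gripper_force: 0.0
```

play_rows([
  [[0,0,0],[-0.4,0.9,0],0],
  [[0,0,0],[-0.4,0.9,0],0],
  [[0,0,0],[-0.4,0.9,0],0],
  [[0,0,0],[-0.4,0.9,0],0],
  [[0,0,0],[-0.2,0.5,0],0],
  [[0,0,0],[0,0.2,0],0],
  [[0,0,0],[0,0,0],0],
  [[0,0,0],[0,0,0],0],
])

```text
clock: 11.02
tool_pos: [0.4487, -0.3275, 0.1249]
ee_rot: [0.991, 0.132, -0.0, -0.0]
force: [-0.8, 1.3, 0.2]
width: 0.0001
gripper_force: 0.0
```

Run:
```python
from h import *
to([.4447,-.355,.06])
```

```text
t 11.02 tcp [ 0.4487 -0.3275  0.1249] xdir 15.1 w 0.0001 F [-0.8  1.3  0.2] shift units [-0.44  1.02  2.6 ]
```

play_rows([
  [[0,0,0],[-0.2,0.4,0],0],
  [[0,0,0],[-0.2,0.5,0.2],0],
  [[0,0,0],[-0.05,0.1,0.6],0],
  [[0,0,0],[0,0,0.7],0],
  [[0,0,0],[0,0,0.6],0],
  [[0,0,0],[0,0,0.3],0],
  [[0,0,0],[0,0,0.1],0],
  [[0,0,0],[0,0,0],0],
])

```text
clock: 11.68
tool_pos: [0.4443, -0.355, 0.0624]
ee_rot: [0.991, 0.132, -0.0, -0.0]
force: [0.7, -1.2, 0.3]
width: 0.0001
gripper_force: 0.0
```

Run:
```python
from h import *
to([.4447,-.355,.043])
c=arm.camera("side")
f=lambda im,u,v:cv2.resize(im[v:v+75,u:u+65,::-1],None,fx=6,fy=6,interpolation=cv2.INTER_CUBIC)
cv2.imwrite("pics/s5.png",np.hstack([f(c["color"],240,335),f(c["color"],260,205)]))
```

```text
t 11.68 tcp [ 0.4443 -0.355   0.0624] xdir 15.2 w 0.0001 F [ 0.7 -1.2  0.3] shift units [0.02 0.   0.78]
```

View pics/s5.png

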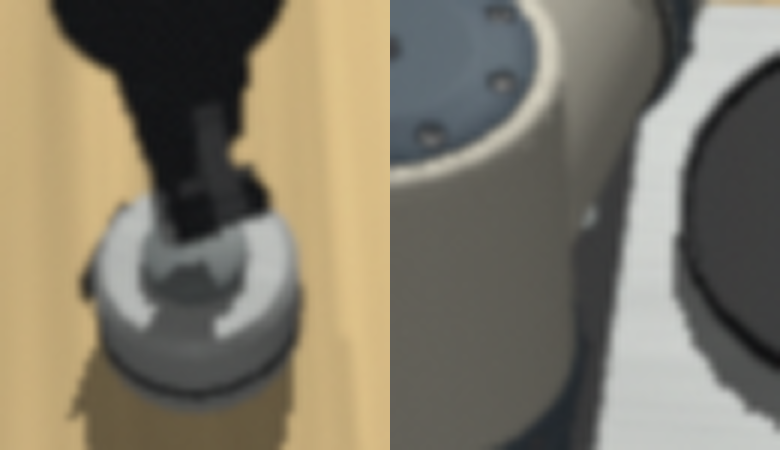

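The fingertip, at crop (195,235), is centred over the timer button at (195,260). The key itself is hidden by the arm here. I'll press the button.

play_rows([
  [[0,0,0],[0,0,0.2],0],
  [[0,0,0],[0,0,0.15],0],
  [[0,0,0],[0,0,0.1],0],
  [[0,0,0],[0,0,0.1],0],
  [[0,0,0],[0,0,0.1],0],
  [[0,0,0],[0,0,0.08],0],
  [[0,0,0],[0,0,0.04],0],
  [[0,0,0],[0,0,0],0],
])

```text
clock: 12.4
tool_pos: [0.4445, -0.3549, 0.0437]
ee_rot: [0.991, 0.132, 0.0, 0.0]
force: [-1.0, 1.7, 4.3]
width: -0.0
gripper_force: 1.8
```

play_rows([
  [[0,0,0],[0,0,0.03],0],
  [[0,0,0],[0,0,0.03],0],
  [[0,0,0],[0,0,0.02],0],
  [[0,0,0],[0,0,0],0],
  [[0,0,0],[0,0,0],0],
  [[0,0,0],[0,0,0],0],
  [[0,0,0],[0,0,0],0],
  [[0,0,0],[0,0,0],0],
])

```text
clock: 13.07
tool_pos: [0.4446, -0.355, 0.0429]
ee_rot: [0.991, 0.132, 0.0, 0.0]
force: [-2.1, 3.6, 11.1]
width: -0.0
gripper_force: 5.6
```

At the stop with 11 N, well above the spring's 4 N. I'll lift straight off and clear the view.

play_rows([
  [[0,0,0],[0,0,-0.1],0],
  [[0,0,0],[0,0,-0.2],0],
  [[0,0,0],[0,0,-0.4],0],
  [[0,0,0],[0,0,-0.8],0],
  [[0,0,0],[0,0,-1],0],
  [[0,0,0],[0,0,-1],0],
  [[0,0,0],[0,0,-0.8],0],
  [[0,0,0],[0,0,-0.3],0],
])

```text
clock: 13.73
tool_pos: [0.4458, -0.356, 0.1605]
ee_rot: [0.991, 0.132, 0.002, 0.002]
force: [1.2, 0.0, 0.4]
width: 0.0001
gripper_force: 0.0
```

play_rows([
  [[0,0,0],[-0.4,0,0],0],
  [[0,0,0],[-0.8,0,0],0],
  [[0,0,0],[-0.8,0,0],0],
  [[0,0,0],[-0.8,0,0],0],
  [[0,0,0],[-0.8,0,0],0],
  [[0,0,0],[-0.4,0,0],0],
  [[0,0,0],[0,0,0],0],
  [[0,0,0],[0,0,0],0],
])

```text
clock: 14.4
tool_pos: [0.3474, -0.3809, 0.1559]
ee_rot: [0.991, 0.131, -0.0, -0.0]
force: [0.3, -0.8, 0.2]
width: -0.0003
gripper_force: 0.0
```

Run:
```python
from h import *
to([.4447,-.355,.043])
c=arm.camera("side");d=arm.camera("top")
f=lambda im:im[...,::-1]
a=cv2.resize(f(c["color"])[140:420,230:450],None,fx=2,fy=2); b=cv2.resize(f(d["color"])[140:330,150:520],(400,205))
b=np.vstack([b,cv2.resize(f(d["color"])[255:305,290:360],(400,286)),np.zeros((69,400,3),np.uint8)])
cv2.imwrite("pics/s6.png",np.hstack([cv2.resize(a,(400,560)),b]))
```

```text
t 14.4 tcp [ 0.3474 -0.3809  0.1559] xdir 15.1 w -0.0003 F [ 0.3 -0.8  0.2] shift units [4.03 0.01 4.52]
```

View pics/s6.png

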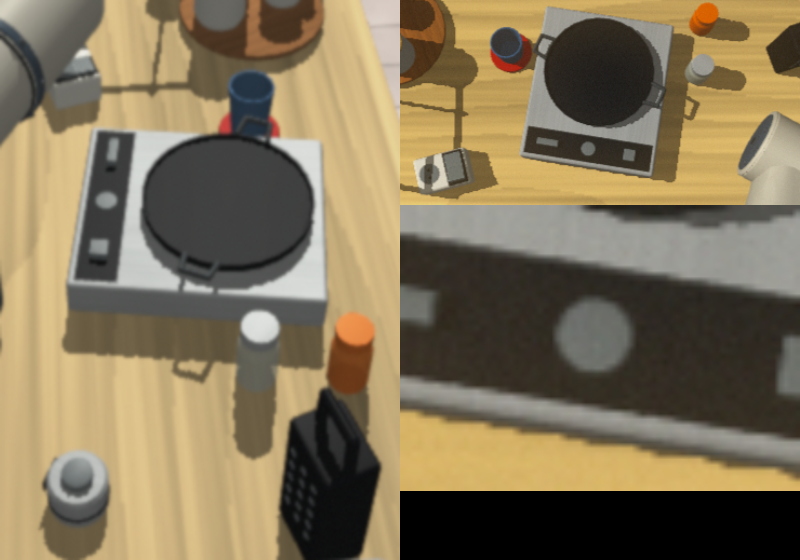

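The last view shows the round key (crop 106,200) sunk with no visible side wall, the timer standing in place with its button up (77,472), and everything else undisturbed. Handing in.

```bash
python3 -c "
from station import arm
print(arm.sign_off())"
```

```text
the job is handed in; nothing more can be done
None
```

The job is handed in: I tipped the rocker, pressed the round key fully down, then pressed the timer button and let it come back up, in that order, in about 14.5 s. The last camera views showed nothing else moved; no verdict came back.

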